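Feed a tray home under the sealer guard with the push stick

ROBOT

A 6-joint arm with a two-finger parallel gripper is mounted at the origin on the work surface. World frame = base frame: x ahead of the robot, y to its left, z up, the work surface at z = 0. Lengths are in m, angles in rad, forces in N, time in s.
With the tool pointing down it reaches from about 0.375 to 0.9 m from the base axis. Payload 3.1 kg.
Tool frame: the origin (TCP) lies at the very end of the fingers, on their centre line; the grasp point (between the pads) lies 19 mm behind it (manip.pinch_z is the distance from the TCP to the grasp point, in m); z points along the fingers, y is the direction in which the jaws open and shut (so a half turn about z gives the same grasp; the last joint's range is limited). The gripper opens to 85 mm and grips with 20 to 120 N. Pads are 22 mm wide; open, the fingers measure 114 mm over their backs; the gripper's body (76 mm by 85 mm) begins 54 mm behind the grasp point. The pads swing forward as they close: fully open they stand 13 mm farther back than shut.
Start: joints at [1.087, 0.527, 1.433, -0, 1.181, -0.178], TCP at [0.188, 0.596, 0.195] pointing down, gripper open.
Joint ranges: [-3.08, 3.08], [-0.75, 2.2], [0.22, 2.44], [-1.43, 4.57], [0, 2.65], [-2.85, 2.85]. Speed limits (rad/s): [2.79, 2.79, 3.14, 3.14, 3.14, 3.14].

INTERFACE

Orientations are given as a unit quaternion [x, y, z, w].
In Python, from station import manip gives the robot as it stands.
- The arm moves only by the tool drive_tool, never from a script. Its argument "increments" is a list of rows, each a list of 7 numbers: the closure in counts, from 0 (fully open) to 255 (shut), then the shift along the tool's x, y, z in cm, then the turn, a rotation vector about the tool's x, y, z in rad. A call has 1 to 20 rows; each row is the pose to reach, as a shift and turn from the pose commanded when the call began, along the tool's axes at that moment; what a row does not reach only later rows make up. A row lasts 1/10 s, in which the tool goes at most 50 mm and 8.59 degrees, less where a joint would pass 70% of its speed; a pose out of reach is approached as far as the arm can. A call with a gripper value outside its range is refused whole. The fingers move at their own pace and stop on an object; "force" is the grip in N (left out, the last holds). Time passes only in rows, so rows that repeat a pose let the fingers close. It gives the time, the measured TCP pose, the force and the opening at its end, in the units of the state.
- manip.sense(): the state, without advancing time (a new reading comes with each control period).
- manip.snapshot(name): name is "scene" or "side" or "wrist"; returns the picture (400x640x3 uint8, red, green, blue); there is no depth.
- manip.camera_model(name): a dict with "mtx" (3x3 intrinsics, pixels), "cam_to_world" (4x4, takes a point from camera to world coordinates). Camera axes: x right, y down, z forward; pixel columns grow to the right and rows downward; lengths in m; the calibration is good to about 2 mm. A picture is of the moment at which its call begins: read the wrist's pose just before it. camera_model takes no time and is no camera call; for the wrist camera it gives the pose at the moment of the call.
- manip.sign_off(): hands the job in, once; it reports no verdict.
The state is a dict: "t": time; "q": joint angles; "qd": joint speeds; "tau": joint torques, N m; "tcp_pos": TCP position; "tool_rot": TCP orientation; "force": force on the tool from outside, world axes, zero at the start; "ft_torque": the same for the moment, N m; "finger_gap": opening from 0.0 (shut) to 1.0 (fully open).
Only numpy, scipy, OpenCV 4.12 (cv2) and the standard library are available. Lean on these libraries where they do the work, as an engineer would, in place of code of your own. Each camera call takes 0.05 s, during which the arm holds its last target. There are 200 camera calls.

TASK

Pick up the wooden push stick and use it, not your fingers, to slide the lidded tray lying on the sealer's feed deck under the low guard and on until it pushes the end stop fully in. Lean on it there for about a second with a firm push of some 15 N, never as much as 25 N or the tray cracks, then draw the stick out and lay it flat on the bare counter, leaving everything else alone.

Things in the scene. Friction and masses are not known exactly. Their poses are not given: they have to be found in the camera images.
- sealer: stainless tray sealer fixed on the counter. Origin: on the counter under the middle of its mouth; x points into the machine (feed direction), y to the left, z up. The guard tunnel, x = 0 to 110 mm, has a clear roof window; opening 60 mm high above the counter; outside 72 mm high, 154 mm wide. Behind it, to x = 275 mm, stands the sealing head, 200 mm wide, 220 mm high
- stop_bar (a joint): end stop: a steel bar across the tunnel, out of sight under the sealing head. Its face stands 145 to 191 mm behind the mouth, set differently each time: only feel tells. It gives 6 mm, stiffly, at about 4 N all the way, then is solid; it does not spring back. Value: its travel in m, 0 = out, 0.006 = fully in
- deck: aluminium feed deck fixed to the sealer, same origin and axes as the sealer: 136 mm wide, 12 mm thick (its top is 12 mm above the counter), from x = -235 mm through the tunnel. White side guides 30 mm high above the deck: flared from 126 mm apart at x = -57 mm to 94 mm at x = 20 mm, then parallel, 94 mm apart
- tray: black plastic tray with a white lid, the one on the deck: 110 mm long (its x), 90 mm wide (y), 34 mm high, 0.17 to 0.38 kg. Origin: centre of its underside; x points roughly to the mouth. It is to be pushed on its upright rear face (x = -55 mm)
- stick: wooden push stick on the counter, 0.22 kg. Origin: on its underside below the grip; x points to its nose. Bar 24 mm wide, 16 mm high, from x = -52 to 153 mm; the nose is an upright flat plate 50 mm wide, 24 mm high, front face at x = 160 mm. The grip is an upright block, 50 mm long in x, 24 mm wide in y, top 88 mm above the underside; the nose dips under load
- spray_a: spray bottle, 203 mm high, 68 mm across, bystander; origin under its centre
- spray_b: spray bottle like the other, bystander; origin under its centre
- bowl: small steel bowl, 120 mm across, 50 mm high, bystander; origin under its centre
- spare_tray: a second lidded tray, 110 x 90 x 34 mm, lying on the bare counter, bystander; origin under its centre
- spatula: spatula lying on the counter, bystander
- spoon: spoon lying on the counter, bystander
- jar: glass jar, 60 mm across, 90 mm high, bystander; origin under its centre
Things that resemble listed ones, but are neither listed nor needed, are in the scene too. Leave any blue or turquoise look-alike of the stick alone.

How it is judged:
On the way, in this order (a step that is already met when the one before it is completed fails the run):
1. the push stick is picked up (height (world z) of stick above 0.008 m and contact force between the fingers and stick above 1 N), for 0.2 s.
2. the tray is pushed under the guard by the stick, not yet at the stop (x of tray in the frame of sealer above 0.02 m and contact force between stick and tray above 0.2 N and value of joint stop_bar below 0.002 m), for 0.1 s.
3. the tray is leaned against the fully pushed-in end stop with more than 6 N for half a second (value of joint stop_bar above 0.0045 m and contact force between tray and sealer above 6 N and contact force between stick and tray above 6 N), for 0.5 s.
At the end, for the whole second after the job is handed in: The end stop's bar is in by more than 4.5 of its 6 mm, the tray lies flat and straight (within 0.08 rad) in the tunnel with its origin more than 88 mm behind the mouth, and the push stick lies flat on the bare counter (underside less than 6 mm above it, upright within 0.06 rad), all at rest (value of joint stop_bar above 0.0045 m and x of tray in the frame of sealer above 0.088 m and angle between the x axis of tray and the x axis of sealer, either way round below 0.08 rad and angle between tray's own z axis and vertical below 0.05 rad and height (world z) of stick below 0.006 m and angle between stick's own z axis and vertical below 0.06 rad and linear speed of each of stick, tray below 0.02 m/s); the robot touches nothing.
It fails at once if the stick presses the tray with more than 25 N (contact force between stick and tray above 25 N).
It fails at once if the fingers touch the tray (contact force between the fingers and tray above 0.5 N).
It fails at once if a bystander is moved by more than 25 mm (distance of any of spray_a, spray_b, bowl, spare_tray, spatula, spoon, jar from where it was at the start of the episode above 0.025 m).
It also fails if it takes over 67 s, if anything falls off the work surface, if the arm or the gripper's body presses on something with over 40 N, if the wrist force passes 120 N, or if a joint passes its speed limit or range.

## Working session

There is one attempt and no reset: what is moved stays moved. The work goes in short steps, Python scripts to look and compute and a tool call to move; the robot and the scene stay as the last step left them, time stands still between calls to the robot, and variables do not carry over. Pictures are saved under pics/ and viewed, about 8 in all and at most 12, crops included, and the job is handed in when it is done.

Besides the shell and the picture viewer there is one more tool, called after "Emit:" as a command line: name --pt "numbers of a row" for each row, then --argument value for the rest. drive_tool: Moves the arm, as the interface text tells. Its arguments: {"type":"object","properties":{"increments":{"type":"array","items":{"type":"array","items":{"type":"number"}}},"force":{"type":"number"}},"required":["increments"]}

```bash
mkdir -p pics; cat > h.py <<'E'
import numpy as np, cv2
from station import manip
def snap(name,fn):
    m=manip.camera_model(name); im=manip.snapshot(name)
    cv2.imwrite('pics/'+fn,cv2.cvtColor(im,cv2.COLOR_RGB2BGR)); np.savez('pics/'+fn+'.npz',K=np.array(m['mtx']),T=np.array(m['cam_to_world']))
def pt(fn,u,v,z):
    d=np.load('pics/'+fn+'.npz');K,T=d['K'],d['T']
    r=T[:3,:3]@np.linalg.solve(K,[u,v,1]);o=T[:3,3]
    return o+r*(z-o[2])/r[2]
def proj(fn,p):
    d=np.load('pics/'+fn+'.npz');K,T=d['K'],d['T']
    c=T[:3,:3].T@(np.array(p)-T[:3,3]);u=K@c;return u[:2]/u[2]
E
python3 - <<'E'
from h import *
for n in ('scene','side','wrist'): snap(n,n+'0.png'); d=np.load(f'pics/{n}0.png.npz'); print(n,d['K'].round(1).tolist(),d['T'].round(3).tolist())
s=manip.sense();print(s)
E
```

```text
scene [[509.7, 0.0, 317.6], [0.0, 509.7, 208.1], [0.0, 0.0, 1.0]] [[0.759, 0.38, -0.528, 1.122], [0.651, -0.449, 0.613, -0.814], [-0.004, -0.809, -0.588, 0.786], [0.0, 0.0, 0.0, 1.0]]
side [[370.5, 0.0, 319.3], [0.0, 370.5, 195.6], [0.0, 0.0, 1.0]] [[-0.781, 0.449, -0.435, 0.976], [0.625, 0.564, -0.54, 0.562], [0.003, -0.693, -0.721, 0.878], [0.0, 0.0, 0.0, 1.0]]
wrist [[360.3, 0.0, 317.1], [0.0, 360.3, 202.4], [0.0, 0.0, 1.0]] [[0.301, 0.902, 0.309, 0.107], [0.954, -0.284, -0.099, 0.621], [-0.002, 0.325, -0.946, 0.375], [0.0, 0.0, 0.0, 1.0]]
{'t': 0.15, 'q': array([ 1.08751875e+00,  5.28290303e-01,  1.43360603e+00,  1.03763485e-05,
        1.18140518e+00, -1.78494450e-01]), 'qd': array([ 0.00014583, -0.001408  , -0.00405875, -0.00026484,  0.00088209,
        0.00170286]), 'tau': array([ 9.83172004e-05, -4.42742729e+01, -1.78276455e+01, -3.08684484e-04,
        5.67394818e-03,  2.43099130e-06]), 'tcp_pos': array([0.1872315 , 0.59565723, 0.19423594]), 'tool_rot': array([ 1.51804308e-01,  9.88410199e-01, -8.06522843e-04, -2.82126109e-04]), 'force': array([ 0.40296917, -0.87524973, -0.41105458]), 'ft_torque': array([ 0.06983839,  0.03164448, -0.04665761]), 'finger_gap': 1.0025507848237059}
```

View pics/scene0.png

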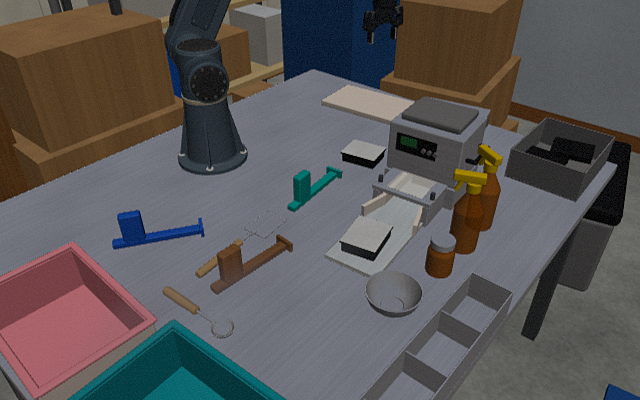

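View pics/side0.png

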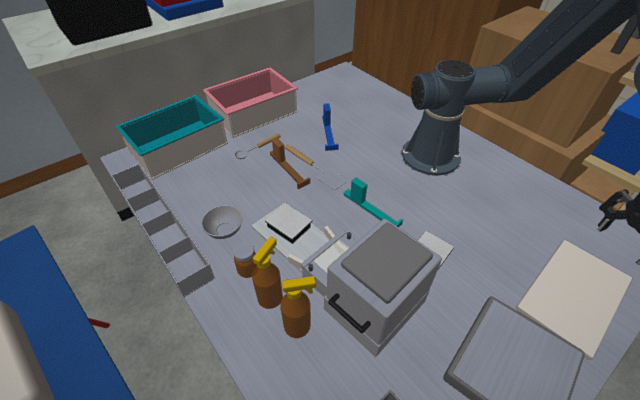

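The scene view shows three stick-like things: blue at (158,232), turquoise at (315,188) and wooden brown at (250,262). The brown one fits "wooden"; the other two are look-alikes. The tray is on the deck at (367,238), and the spare tray is on the counter at (362,153). I'll confirm with a crop.

```bash
python3 - <<'E'
from h import *
im=cv2.imread('pics/scene0.png')[165:300,190:450]
cv2.imwrite('pics/c1.png',cv2.resize(im,None,fx=3,fy=3,interpolation=cv2.INTER_CUBIC))
E
```

```text
(no output)
```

View pics/c1.png

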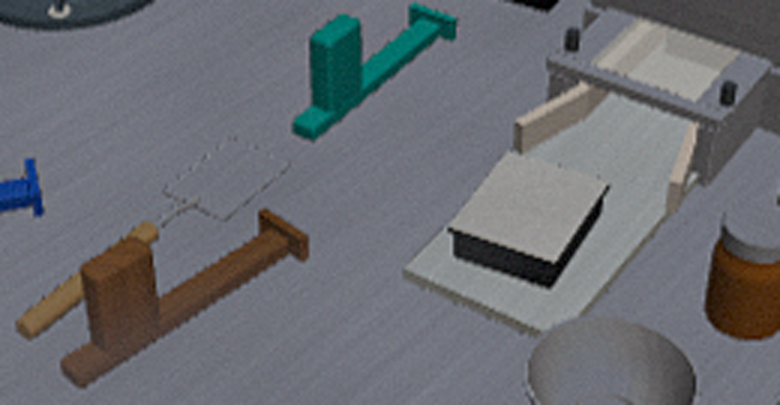

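The crop confirms it. The brown stick has its tail at crop (80,372), grip top around (118,259) and nose plate top from (260,211) to (307,240). The tray lid corners are (513,150), (609,186), (553,268) and (450,230). The deck's rear corners are (405,272) and (545,333), and the mouth's top edge runs from (548,60).

```bash
cat > fit.py <<'E'
from h import *
from scipy.optimize import least_squares
def fit(fn,model,uv,x0):
    model=np.array(model,float);uv=np.array(uv,float)
    def P(x):
        c,s=np.cos(x[2]),np.sin(x[2]);return np.c_[x[0]+c*model[:,0]-s*model[:,1],x[1]+s*model[:,0]+c*model[:,1],model[:,2]]
    f=lambda x:(np.array([proj(fn,p) for p in P(x)])-uv).ravel()
    r=least_squares(f,x0,x_scale=[.01,.01,.05],loss='soft_l1');return r.x,f(r.x).reshape(-1,2).round(1).tolist()
E
python3 - <<'E'
from fit import *
C=lambda l:[(190+u/3,165+v/3) for u,v in l]
for u,v,z in [(118,259,.088),(283,226,.024),(80,372,.008),(530,208,.046),(475,303,.012)]: print(pt('scene0.png',190+u/3,165+v/3,z).round(3))
a=np.arctan2(1,0.1)
# stick: nose plate corners, grip top centre
print(fit('scene0.png',[[160,25,24],[160,-25,24],[160,-25,0],[0,0,88],[-52,-12,0]] and np.array([[153,25,24],[160,-25,24],[160,-25,0],[0,0,88],[-52,-12,0]])/1000,C([(260,211),(307,240),(305,259),(118,259),(82,387)]),[.4,-.1,1.]))
print(fit('scene0.png',np.array([[55,45,46],[55,-45,46],[-55,-45,46],[-55,45,46]])/1000,C([(513,150),(609,186),(553,268),(450,230)]),[.7,.0,1.]))
print(fit('scene0.png',np.array([[-235,68,12],[-235,-68,12],[0,77,72],[0,-77,72]])/1000,C([(405,271),(545,331),(548,60),(720,118)]),[.7,.2,1.]))
E
```

```text
[ 0.455 -0.322  0.088]
[ 0.462 -0.168  0.024]
[ 0.45  -0.365  0.008]
[ 0.611 -0.048  0.046]
[ 0.623 -0.13   0.012]
(array([ 0.45175121, -0.32149   ,  1.51660034]), [[-0.6, 0.2], [0.6, -1.5], [1.6, 0.0], [-0.7, -0.8], [-0.2, 2.3]])
(array([ 0.61121335, -0.04575263,  1.75363347]), [[-0.8, 0.7], [1.7, 0.2], [0.6, -0.3], [-1.3, -0.7]])
(array([0.5992847 , 0.10678531, 1.66655864]), [[-1.3, -1.6], [3.5, 2.0], [0.6, -0.5], [-1.0, 0.3]])
```

```bash
cat >> h.py <<'E'
from scipy.spatial.transform import Rotation as R
def rel(p,yaw=None,pitch=0):
    """shift cm / turn rad in tool axes, from measured pose to point p with tool-y yaw (rad), tool down"""
    s=manip.sense();Rt=R.from_quat(s['tool_rot']).as_matrix()
    d=Rt.T@(np.array(p)-s['tcp_pos'])*100
    w=np.zeros(3)
    if yaw is not None:
        y=np.array([np.cos(yaw),np.sin(yaw),0]);z=np.array([0,0,-1.]);w=R.from_matrix(Rt.T@np.c_[np.cross(y,z),y,z]).as_rotvec()
    return d.round(2).tolist(),w.round(3).tolist()
E
python3 - <<'E'
from h import *
for p in [(.26,.48,.36),(.43,.22,.40),(.47,0,.40),(.452,-.30,.26)]: print(rel(p,1.517-np.pi/2))
E
```

```text
([-10.41, -8.88, -16.56], [-0.002, 0.001, 1.32])
([-34.42, -28.58, -20.54], [-0.002, 0.001, 1.32])
([-44.84, -48.37, -20.51], [-0.002, 0.001, 1.32])
([-52.13, -77.5, -6.46], [-0.002, 0.001, 1.32])
```

Emit:
drive_tool --pt "0 -1 -1 -5 0 0 0" --pt "0 -3 -2.5 -9 0 0 0" --pt "0 -5.5 -4.5 -13 0 0 0" --pt "0 -8 -6.5 -16 0 0 0.1" --pt "0 -11 -9 -18 0 0 0.2" --pt "0 -14.5 -12 -19 0 0 0.3" --pt "0 -18 -14.5 -20 0 0 0.4" --pt "0 -21.5 -17.5 -20 0 0 0.5" --pt "0 -25 -20 -20 0 0 0.6" --pt "0 -28 -23 -20 0 0 0.7" --pt "0 -31.5 -26 -20 0 0 0.8" --pt "0 -34 -29 -20 0 0 0.9" --pt "0 -36.5 -33 -20 0 0 1.0" --pt "0 -38.5 -37 -20 0 0 1.1" --pt "0 -41 -41 -20 0 0 1.2" --pt "0 -43 -45 -20 0 0 1.3" --pt "0 -45 -48.5 -20 0 0 1.32" --pt "0 -45 -48.5 -20 0 0 1.32" --pt "0 -45 -48.5 -20 0 0 1.32"

```text
t: 2.05
tcp_pos: [0.471, -0.002, 0.3946]
tool_rot: [0.727, 0.687, -0.0, -0.001]
force: [-0.1, 1.0, 0.1]
finger_gap: 0.998
```

```bash
python3 - <<'E'
from h import *
print(rel((.452,-.32,.26),1.517-np.pi/2))
E
```

```text
([-31.87, -0.09, 13.43], [-0.001, -0.001, -0.002])
```

Emit:
drive_tool --pt "0 -4.5 0 1 0 0 0" --pt "0 -9 0 3 0 0 0" --pt "0 -13 0 5 0 0 0" --pt "0 -17.5 0 7 0 0 0" --pt "0 -22 0 9 0 0 0" --pt "0 -26 0 11 0 0 0" --pt "0 -30 0 13 0 0 0" --pt "0 -32 0 13.5 0 0 0" --pt "0 -32 0 13.5 0 0 0" --pt "0 -32 0 13.5 0 0 0"

```text
t: 3.05
tcp_pos: [0.4545, -0.3195, 0.2604]
tool_rot: [0.726, 0.688, 0.001, -0.0]
force: [-0.3, 0.6, -0.3]
finger_gap: 1.004
```

```bash
python3 - <<'E'
from h import *
snap('wrist','w1.png')
im=cv2.imread('pics/w1.png');cv2.imwrite('pics/w1b.png',cv2.resize(im,None,fx=1.25,fy=1.25))
print(manip.sense()['tcp_pos'])
for p in [(.452,-.321,.088),(.46,-.16,.024)]: print(proj('w1.png',p))
E
```

```text
[ 0.4546239  -0.3192018   0.26085684]
[315.23953492 168.86075538]
[314.65771024   0.95693341]
```

View pics/w1b.png

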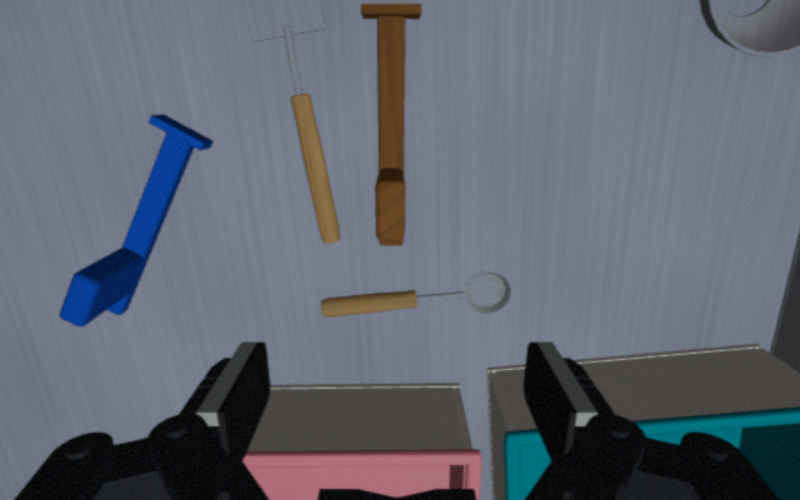

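The wrist view shows the wooden stick with its grip top at about (390,212)/1.25 and its nose edge at (362–421, 4)/1.25. The spatula handle ends near (335,240)/1.25, close to where the left finger will come down.

```bash
python3 - <<'E'
from fit import *
x,r=fit('w1.png',np.array([[160,25,24],[160,-25,24],[25,12,88],[25,-12,88],[-25,12,88],[-25,-12,88]])/1000,np.array([(362,4.5),(421,4.5),(376,182),(404,182),(377,243),(404,244)])/1.25,[.452,-.321,1.517])
print(x,r)
for u,v in [(340,240),(322,242),(310,95),(291,96),(320,308)]: print(pt('w1.png',u/1.25,v/1.25,.012).round(3))
print(rel((x[0],x[1],.15),x[2]-np.pi/2),rel((x[0],x[1],.022)))
E
```

```text
[ 0.44891824 -0.32246372  1.51225123] [[-0.7, 0.3], [0.6, 0.6], [-0.7, -0.0], [1.3, 0.1], [-1.0, -0.3], [0.7, -1.0]]
[ 0.395 -0.366  0.012]
[ 0.377 -0.367  0.012]
[ 0.381 -0.229  0.012]
[ 0.364 -0.228  0.012]
[ 0.367 -0.439  0.012]
([-0.36, -0.56, 11.09], [0.001, -0.0, 0.006]) ([-0.37, -0.57, 23.89], [0.0, 0.0, 0.0])
```

Emit:
drive_tool --pt "90 -0.2 -0.3 4 0 0 0" --pt "90 -0.4 -0.6 8.5 0 0 0" --pt "90 -0.4 -0.6 12.5 0 0 0" --pt "90 -0.4 -0.6 15.5 0 0 0" --pt "90 -0.4 -0.6 18 0 0 0" --pt "90 -0.4 -0.6 20 0 0 0" --pt "90 -0.4 -0.6 22 0 0 0" --pt "90 -0.4 -0.6 23 0 0 0" --pt "90 -0.4 -0.6 23.8 0 0 0" --pt "90 -0.4 -0.6 23.8 0 0 0" --pt "90 -0.4 -0.6 23.8 0 0 0" --force 110

```text
t: 4.2
tcp_pos: [0.4484, -0.3248, 0.0229]
tool_rot: [0.726, 0.688, 0.0, 0.001]
force: [-0.3, -0.1, 1.2]
finger_gap: 0.651
```

Emit:
drive_tool --pt "150 0 0 0 0 0 0" --pt "200 0 0 0 0 0 0" --pt "255 0 0 0 0 0 0" --pt "255 0 0 0 0 0 0" --pt "255 0 0 0 0 0 0" --pt "255 0 0 0 0 0 0" --pt "255 0 0 -1 0 0 0" --pt "255 0 0 -3 0 0 0" --pt "255 0 0 -5 0 0 0" --pt "255 0 0 -7 0 0 0" --pt "255 0 0 -7 0 0 0" --pt "255 0 0 -7 0 0 0"

```text
t: 5.4
tcp_pos: [0.4475, -0.3246, 0.0921]
tool_rot: [0.726, 0.688, -0.0, 0.0]
force: [0.2, 0.4, -1.3]
finger_gap: 0.261
```

```bash
python3 - <<'E'
from h import *
s=manip.sense();print(s['tcp_pos'],s['force'],s['ft_torque'],s['finger_gap'])
snap('wrist','w2.png');snap('scene','s2.png')
a=cv2.imread('pics/w2.png');b=cv2.imread('pics/s2.png')[130:330,180:420]
cv2.imwrite('pics/m2.png',np.hstack([cv2.resize(a,(400,250)),cv2.resize(b,(300,250))]))
E
```

```text
[ 0.44753459 -0.32463199  0.09205213] [ 0.20014418  0.41523089 -1.32428852] [-0.08648032 -0.00326364 -0.00358306] 0.26140019990129104
```

View pics/m2.png

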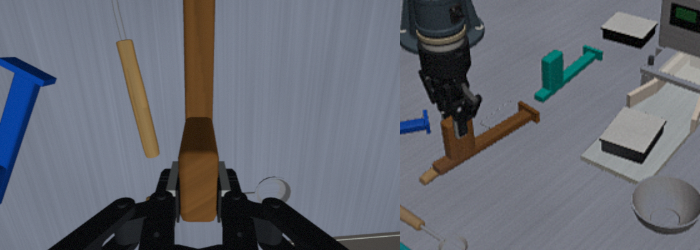

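The stick is held level in the jaws (left panel, grip at (197,190)) and is clear of the spatula and spoon. Next I'll refine the sealer pose from the side view.

```bash
python3 - <<'E'
from h import *
a=cv2.imread('pics/side0.png')[195:295,240:370]
b=cv2.imread('pics/scene0.png')[165:280,320:450]
a=cv2.resize(a,None,fx=4,fy=4,interpolation=cv2.INTER_CUBIC)
cv2.imwrite('pics/m3.png',cv2.resize(cv2.imread('pics/side0.png')[195:295,240:370],None,fx=6,fy=6,interpolation=cv2.INTER_CUBIC))
E
```

```text
(no output)
```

View pics/m3.png

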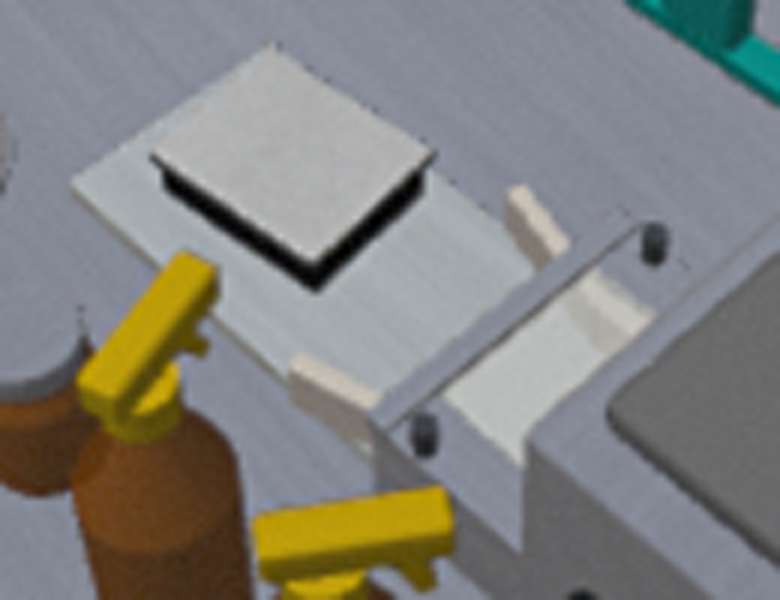

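The side crop shows the deck's rear-right corner at (72,183), the mouth's top edge from (372,410) to (640,222), and the lid corners at (275,43), (435,155), (313,268) and (152,157). I'll fit both views together.

```bash
python3 - <<'E'
from h import *
from scipy.optimize import least_squares
S=lambda u,v:('scene0.png',190+u/3,165+v/3)
D=lambda u,v:('side0.png',240+u/6,195+v/6)
def fit(obs,x0):
    def f(x):
        c,s=np.cos(x[2]),np.sin(x[2]);o=[]
        for (a,b,z),(fn,u,v) in obs: o+=list(proj(fn,(x[0]+(c*a-s*b)/1e3,x[1]+(s*a+c*b)/1e3,z/1e3))-(u,v))
        return np.array(o)
    r=least_squares(f,x0,x_scale=[.01,.01,.05],loss='soft_l1');return r.x,f(r.x).reshape(-1,2).round(1).tolist()
t=fit([((55,45,46),S(513,150)),((55,-45,46),S(609,186)),((-55,-45,46),S(553,268)),((-55,45,46),S(450,230)),
 ((-55,45,46),D(275,43)),((55,45,46),D(435,155)),((55,-45,46),D(313,268)),((-55,-45,46),D(152,157))],[.61,-.046,1.75])
s=fit([((-235,68,12),S(405,271)),((0,77,72),S(548,60)),((0,-77,72),S(720,118)),
 ((-235,-68,12),D(72,183)),((0,-77,72),D(372,410)),((0,77,72),D(640,222))],[.6,.107,1.667])
print(t);print(s)
s,t=s[0],t[0];c,sn=np.cos(s[2]),np.sin(s[2])
d=t[:2]-s[:2];print('tray in sealer',c*d[0]+sn*d[1],-sn*d[0]+c*d[1],t[2]-s[2])
np.save('sealer.npy',s)
for xs in(-.40,-.30): p=(s[0]+c*xs,s[1]+sn*xs,.10);print(p,rel(p,s[2]-np.pi/2))
E
```

```text
(array([ 0.60820952, -0.04099851,  1.75735193]), [[-0.7, -0.6], [1.7, -1.3], [0.8, -1.9], [-0.9, -2.2], [-0.5, 0.3], [-0.2, -0.3], [-1.1, -0.4], [-1.5, -1.6]])
(array([0.5987285 , 0.10998396, 1.67779213]), [[0.2, -1.8], [1.0, -1.0], [-0.4, -0.6], [-0.5, 0.0], [0.0, -0.2], [-3.9, -1.9]])
tray in sealer -0.1511315634836311 0.006696879153112992 0.07955980233825155
(np.float64(0.641445206506259), np.float64(-0.2877285999041863), 0.1) ([4.67, 19.22, -0.93], [-0.002, -0.002, -0.161])
(np.float64(0.6307660296076253), np.float64(-0.1883004591151336), 0.1) ([14.54, 17.62, -0.91], [-0.002, -0.002, -0.161])
```

```bash
python3 - <<'E'
from h import *
s=np.load('sealer.npy');c,sn=np.cos(s[2]),np.sin(s[2])
def S(p): d=np.array(p[:2])-s[:2];return (c*d[0]+sn*d[1],-sn*d[0]+c*d[1])
def W(x,y,z): return (s[0]+c*x-sn*y,s[1]+sn*x+c*y,z)
for u,v in [(393,286),(365,287),(421,287)]: print(S(pt('scene0.png',u,v,.05)))
b=W(-.42,.0,.14);print(b,rel(b,s[2]-np.pi/2))
b=W(-.42,.0,.039);print(b,rel(b,s[2]-np.pi/2))
E
```

```text
(np.float64(-0.2769045127266657), np.float64(-0.12526440586996687))
(np.float64(-0.31131470369065467), np.float64(-0.07977227995212441))
(np.float64(-0.2475830446222336), np.float64(-0.17338607713291107))
(np.float64(0.6435810418859857), np.float64(-0.30761422806199684), 0.14) ([2.7, 19.54, -4.93], [-0.002, -0.002, -0.161])
(np.float64(0.6435810418859857), np.float64(-0.30761422806199684), 0.039) ([2.69, 19.56, 5.17], [-0.002, -0.002, -0.161])
```

Emit:
drive_tool --pt "255 0 1 -3 0 0 0" --pt "255 0.5 4 -5 0 0 -0.04" --pt "255 1 8 -5 0 0 -0.08" --pt "255 1.5 12 -5 0 0 -0.12" --pt "255 2 16 -5 0 0 -0.161" --pt "255 2.7 19.5 -5 0 0 -0.161" --pt "255 2.7 19.5 -3 0 0 -0.161" --pt "255 2.7 19.5 0 0 0 -0.161" --pt "255 2.7 19.5 3 0 0 -0.161" --pt "255 2.7 19.5 4.5 0 0 -0.161" --pt "255 2.7 19.5 5.2 0 0 -0.161" --pt "255 2.7 19.5 5.2 0 0 -0.161" --pt "255 2.7 19.5 5.2 0 0 -0.161"

```text
t: 6.8
tcp_pos: [0.6448, -0.309, 0.0411]
tool_rot: [0.668, 0.744, 0.0, 0.001]
force: [0.0, 0.1, -1.8]
finger_gap: 0.258
```

```bash
python3 - <<'E'
from h import *
s=np.load('sealer.npy');c,sn=np.cos(s[2]),np.sin(s[2])
W=lambda x,y,z:(s[0]+c*x-sn*y,s[1]+sn*x+c*y,z)
m=manip.sense();d=m['tcp_pos'][:2]-s[:2];print('sealer xy',c*d[0]+sn*d[1],-sn*d[0]+c*d[1],m['tcp_pos'],m['force'])
print(rel(W(-.38,0,.039),s[2]-np.pi/2),rel(W(-.25,0,.039),s[2]-np.pi/2))
snap('scene','s3.png');snap('side','d3.png')
a=cv2.imread('pics/s3.png')[160:310,230:430];b=cv2.imread('pics/d3.png')[120:300,190:390]
cv2.imwrite('pics/m4.png',np.hstack([cv2.resize(a,(500,375)),cv2.resize(b,(300,270),).copy() if 0 else cv2.copyMakeBorder(cv2.resize(b,(300,270)),0,105,0,0,cv2.BORDER_CONSTANT)]))
E
```

```text
sealer xy -0.42151984198693504 -0.0010416026254542465 [ 0.64477899 -0.30901414  0.04113065] [ 0.02075753  0.10292192 -1.8322039 ]
([4.15, -0.11, 0.21], [0.002, 0.001, -0.0]) ([17.15, -0.11, 0.19], [0.002, 0.001, -0.0])
```

View pics/m4.png

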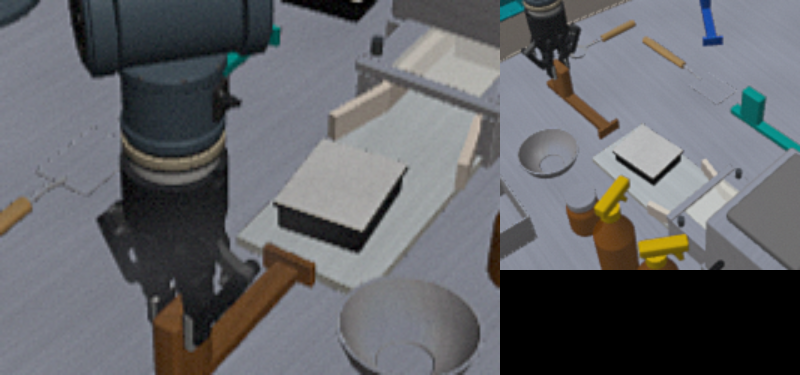

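The nose is lined up with the deck and centred behind the tray (left panel, nose at (290,265), tray rear edge around (320,235)). The bowl is clear. Now I'll advance.

Emit:
drive_tool --pt "255 0.6 -0.1 0.1 0 0 0" --pt "255 1.2 -0.1 0.2 0 0 0" --pt "255 1.8 -0.1 0.2 0 0 0" --pt "255 2.4 -0.1 0.2 0 0 0" --pt "255 3.0 -0.1 0.2 0 0 0" --pt "255 3.6 -0.1 0.2 0 0 0" --pt "255 4.1 -0.1 0.2 0 0 0" --pt "255 4.5 -0.1 0.2 0 0 0" --pt "255 4.8 -0.1 0.2 0 0 0" --pt "255 5.1 -0.1 0.2 0 0 0" --pt "255 5.4 -0.1 0.2 0 0 0" --pt "255 5.7 -0.1 0.2 0 0 0" --pt "255 6.0 -0.1 0.2 0 0 0" --pt "255 6.3 -0.1 0.2 0 0 0" --pt "255 6.6 -0.1 0.2 0 0 0" --pt "255 6.9 -0.1 0.2 0 0 0" --pt "255 7.2 -0.1 0.2 0 0 0" --pt "255 7.5 -0.1 0.2 0 0 0"

```text
t: 8.7
tcp_pos: [0.6349, -0.2335, 0.038]
tool_rot: [0.668, 0.744, -0.0, -0.0]
force: [-0.8, -2.4, -1.6]
finger_gap: 0.265
```

Emit:
drive_tool --pt "255 0.4 0 0 0 0 0" --pt "255 0.8 0 0 0 0 0" --pt "255 1.2 0 0 0 0 0" --pt "255 1.6 0 0 0 0 0" --pt "255 2.0 0 0 0 0 0" --pt "255 2.4 0 0 0 0 0" --pt "255 2.8 0 0 0 0 0" --pt "255 3.2 0 0 0 0 0" --pt "255 3.6 0 0 0 0 0" --pt "255 4.0 0 0 0 0 0" --pt "255 4.4 0 0 0 0 0" --pt "255 4.8 0 0 0 0 0" --pt "255 5.2 0 0 0 0 0" --pt "255 5.6 0 0 0 0 0" --pt "255 6.0 0 0 0 0 0" --pt "255 6.4 0 0 0 0 0" --pt "255 6.8 0 0 0 0 0" --pt "255 7.2 0 0 0 0 0" --pt "255 7.6 0 0 0 0 0" --pt "255 8.0 0 0 0 0 0"

```text
t: 10.7
tcp_pos: [0.6263, -0.1539, 0.038]
tool_rot: [0.668, 0.744, -0.0, -0.0]
force: [0.4, -2.1, -3.1]
finger_gap: 0.259
```

```bash
cat >> h.py <<'E'
def where():
    s=np.load('sealer.npy');c,sn=np.cos(s[2]),np.sin(s[2]);m=manip.sense();d=m['tcp_pos'][:2]-s[:2];f=m['force']
    print('t',m['t'],'xy_s',(c*d[0]+sn*d[1]).round(4),(-sn*d[0]+c*d[1]).round(4),'z',m['tcp_pos'][2].round(4),'push',(-(c*f[0]+sn*f[1])).round(2),'lat',(-sn*f[0]+c*f[1]).round(2),'fz',f[2].round(2),m['ft_torque'].round(2))
E
python3 - <<'E'
from h import *
where()
snap('scene','s4.png')
cv2.imwrite('pics/m5.png',cv2.resize(cv2.imread('pics/s4.png')[140:290,280:480],(800,600),interpolation=cv2.INTER_CUBIC))
E
```

```text
t 10.7 xy_s -0.2653 0.0007 z 0.038 push 2.17 lat -0.16 fz -3.09 [-0.37 -0.05 -0.02]
```

View pics/m5.png

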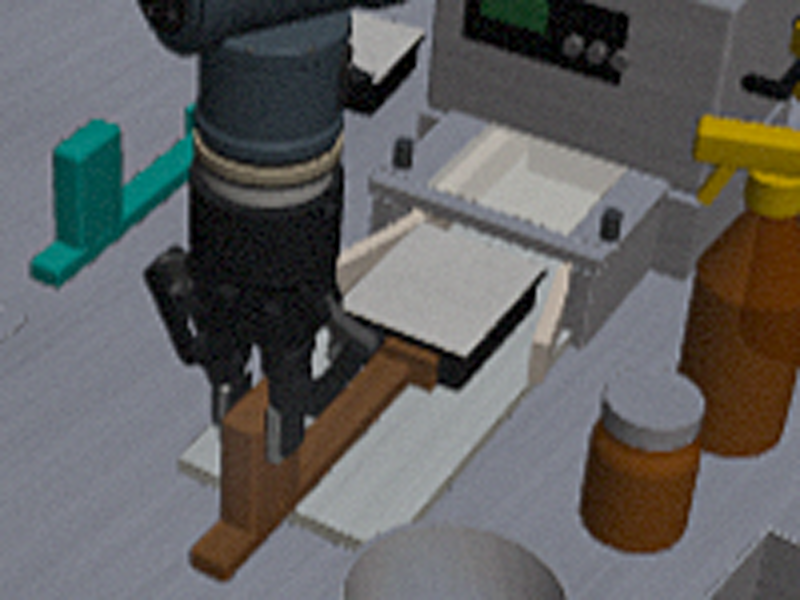

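The tray is at the mouth, slightly left of centre, with the nose flat on its rear face (crop (410,360)). I'll go on in shorter calls and watch for jamming in the guides.

Emit:
drive_tool --pt "255 0.3 0 0 0 0 0" --pt "255 0.6 0 0 0 0 0" --pt "255 0.9 0 0 0 0 0" --pt "255 1.2 0 0 0 0 0" --pt "255 1.5 0 0 0 0 0" --pt "255 1.8 0 0 0 0 0" --pt "255 2.1 0 0 0 0 0" --pt "255 2.4 0 0 0 0 0"

```text
t: 11.55
tcp_pos: [0.6239, -0.1302, 0.038]
tool_rot: [0.668, 0.744, 0.0, 0.0]
force: [1.0, -1.2, -1.3]
finger_gap: 0.262
```

```bash
python3 -c "
from h import *
where()"
```

```text
t 11.55 xy_s -0.2415 0.0007 z 0.038 push 1.26 lat -0.91 fz -1.34 [-0.3  -0.16 -0.02]
```

Emit:
drive_tool --pt "255 0.3 0 0 0 0 0" --pt "255 0.6 0 0 0 0 0" --pt "255 0.9 0 0 0 0 0" --pt "255 1.2 0 0 0 0 0" --pt "255 1.5 0 0 0 0 0" --pt "255 1.8 0 0 0 0 0" --pt "255 2.1 0 0 0 0 0" --pt "255 2.4 0 0 0 0 0" --pt "255 2.7 0 0 0 0 0" --pt "255 3.0 0 0 0 0 0"

```text
t: 12.55
tcp_pos: [0.6207, -0.1004, 0.0381]
tool_rot: [0.668, 0.744, 0.0, 0.0]
force: [0.8, -1.0, -1.2]
finger_gap: 0.259
```

```bash
python3 -c "
from h import *
where()"
```

```text
t 12.55 xy_s -0.2115 0.0007 z 0.0381 push 1.07 lat -0.73 fz -1.19 [-0.36 -0.19 -0.14]
```

Emit:
drive_tool --pt "255 0.3 0 0 0 0 0" --pt "255 0.6 0 0 0 0 0" --pt "255 0.9 0 0 0 0 0" --pt "255 1.2 0 0 0 0 0" --pt "255 1.5 0 0 0 0 0" --pt "255 1.8 0 0 0 0 0" --pt "255 2.1 0 0 0 0 0" --pt "255 2.4 0 0 0 0 0" --pt "255 2.7 0 0 0 0 0" --pt "255 3.0 0 0 0 0 0"

```text
t: 13.55
tcp_pos: [0.6175, -0.0705, 0.0381]
tool_rot: [0.668, 0.744, 0.0, 0.0]
force: [1.5, -2.0, -1.3]
finger_gap: 0.263
```

```bash
python3 -c "
from h import *
where()"
```

```text
t 13.55 xy_s -0.1815 0.0007 z 0.0381 push 2.18 lat -1.3 fz -1.31 [-0.44 -0.25 -0.14]
```

Emit:
drive_tool --pt "255 0.3 0 0 0 0 0" --pt "255 0.6 0 0 0 0 0" --pt "255 0.9 0 0 0 0 0" --pt "255 1.2 0 0 0 0 0" --pt "255 1.5 0 0 0 0 0" --pt "255 1.8 0 0 0 0 0" --pt "255 2.1 0 0 0 0 0" --pt "255 2.4 0 0 0 0 0" --pt "255 2.7 0 0 0 0 0" --pt "255 3.0 0 0 0 0 0"

```text
t: 14.55
tcp_pos: [0.6142, -0.0407, 0.038]
tool_rot: [0.668, 0.744, 0.0, 0.0]
force: [1.6, -2.6, -1.8]
finger_gap: 0.261
```

```bash
python3 - <<'E'
from h import *
where()
snap('scene','s5.png')
cv2.imwrite('pics/m6.png',cv2.resize(cv2.imread('pics/s5.png')[140:290,300:500],(800,600),interpolation=cv2.INTER_CUBIC))
E
```

```text
t 14.55 xy_s -0.1515 0.0007 z 0.038 push 2.78 lat -1.28 fz -1.84 [-0.48 -0.25 -0.09]
```

View pics/m6.png

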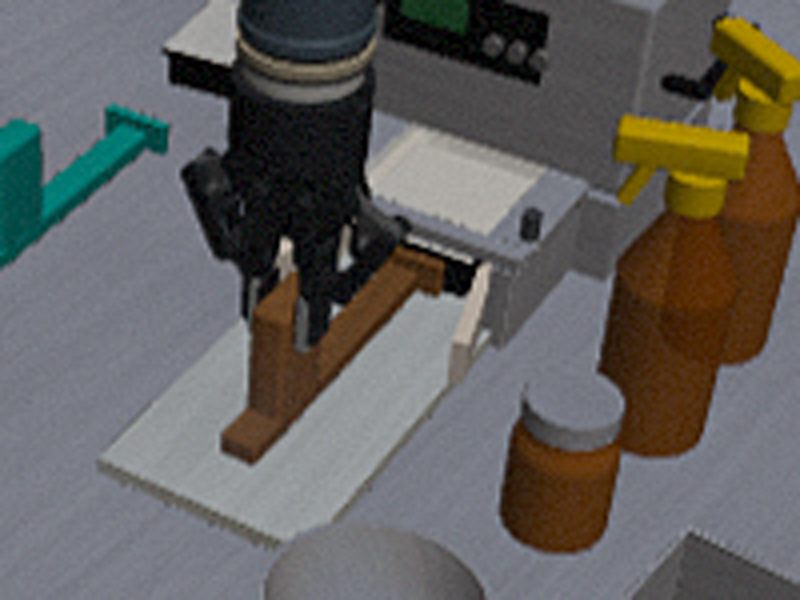

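The tray is inside the tunnel under the window, and the nose is at the mouth (crop (420,270)). The force is only about 2.8 N. I'll go 15 mm further, then take 5 mm bites, which stays within the stop's 6 mm give.

Emit:
drive_tool --pt "255 0.3 0 0 0 0 0" --pt "255 0.6 0 0 0 0 0" --pt "255 0.9 0 0 0 0 0" --pt "255 1.2 0 0 0 0 0" --pt "255 1.5 0 0 0 0 0" --pt "255 1.6 0 0 0 0 0"

```text
t: 15.2
tcp_pos: [0.6122, -0.0245, 0.0379]
tool_rot: [0.668, 0.744, -0.0, -0.0]
force: [1.8, -2.4, -2.2]
finger_gap: 0.265
```

Emit:
drive_tool --pt "255 0.15 0 0 0 0 0" --pt "255 0.3 0 0 0 0 0" --pt "255 0.45 0 0 0 0 0" --pt "255 0.5 0 0 0 0 0"

```text
t: 15.6
tcp_pos: [0.6122, -0.0212, 0.0383]
tool_rot: [0.668, 0.744, -0.001, 0.001]
force: [-0.1, -5.9, -0.4]
finger_gap: 0.265
```

Emit:
drive_tool --pt "255 0.05 0 0 0 0 0" --pt "255 0.1 0 0 0 0 0" --pt "255 0.1 0 0 0 0 0"

```text
t: 15.9
tcp_pos: [0.6123, -0.0208, 0.0384]
tool_rot: [0.668, 0.744, -0.001, 0.001]
force: [1.0, -6.1, -0.8]
finger_gap: 0.265
```

Emit:
drive_tool --pt "255 0.05 0 0 0 0 0" --pt "255 0.1 0 0 0 0 0" --pt "255 0.1 0 0 0 0 0"

```text
t: 16.2
tcp_pos: [0.6123, -0.0199, 0.0385]
tool_rot: [0.668, 0.744, -0.001, 0.001]
force: [-0.3, -6.6, -0.5]
finger_gap: 0.263
```

```bash
python3 -c "
from h import *
where()"
```

```text
t 16.2 xy_s -0.1305 0.0004 z 0.0385 push 6.54 lat 0.97 fz -0.55 [-1.16  0.04  0.04]
```

Emit:
drive_tool --pt "255 0.05 0 0 0 0 0" --pt "255 0.1 0 0 0 0 0" --pt "255 0.15 0 0 0 0 0" --pt "255 0.2 0 0 0 0 0" --pt "255 0.2 0 0 0 0 0"

```text
t: 16.7
tcp_pos: [0.6121, -0.0179, 0.0384]
tool_rot: [0.668, 0.744, -0.001, 0.001]
force: [-0.7, -5.9, -0.6]
finger_gap: 0.262
```

Emit:
drive_tool --pt "255 0.05 0 0 0 0 0" --pt "255 0.1 0 0 0 0 0" --pt "255 0.1 0 0 0 0 0"

```text
t: 17.0
tcp_pos: [0.6119, -0.0169, 0.0385]
tool_rot: [0.668, 0.744, -0.001, 0.001]
force: [-0.2, -5.9, -0.6]
finger_gap: 0.265
```

```bash
python3 -c "
from h import *
where()"
```

```text
t 17.0 xy_s -0.1276 0.0004 z 0.0385 push 5.84 lat 0.84 fz -0.63 [-1.08 -0.09  0.04]
```

Emit:
drive_tool --pt "255 0.05 0 0 0 0 0" --pt "255 0.1 0 0 0 0 0" --pt "255 0.1 0 0 0 0 0"

```text
t: 17.3
tcp_pos: [0.6118, -0.0159, 0.0385]
tool_rot: [0.668, 0.744, -0.001, 0.001]
force: [0.4, -6.2, -0.4]
finger_gap: 0.263
```

Emit:
drive_tool --pt "255 0.05 0 0 0 0 0" --pt "255 0.1 0 0 0 0 0" --pt "255 0.1 0 0 0 0 0"

```text
t: 17.6
tcp_pos: [0.6118, -0.0152, 0.0385]
tool_rot: [0.668, 0.744, -0.001, 0.002]
force: [0.6, -7.0, -1.0]
finger_gap: 0.255
```

```bash
python3 -c "
from h import *
where()"
```

```text
t 17.6 xy_s -0.1259 0.0003 z 0.0385 push 7.05 lat 0.12 fz -0.97 [-1.28 -0.    0.09]
```

Emit:
drive_tool --pt "255 0.05 0 0 0 0 0" --pt "255 0.1 0 0 0 0 0" --pt "255 0.1 0 0 0 0 0"

```text
t: 17.9
tcp_pos: [0.612, -0.0152, 0.0388]
tool_rot: [0.668, 0.745, -0.001, 0.002]
force: [-0.0, -10.0, 0.6]
finger_gap: 0.261
```

Emit:
drive_tool --pt "255 0.05 0 0 0 0 0" --pt "255 0.1 0 0 0 0 0" --pt "255 0.1 0 0 0 0 0"

```text
t: 18.2
tcp_pos: [0.6121, -0.0151, 0.039]
tool_rot: [0.667, 0.745, -0.002, 0.003]
force: [-0.8, -12.2, 2.2]
finger_gap: 0.259
```

```bash
python3 -c "
from h import *
where()"
```

```text
t 18.2 xy_s -0.1258 0.0 z 0.039 push 12.05 lat 2.11 fz 2.23 [-1.97  0.18  0.14]
```

Solid: the TCP no longer advances while the force climbs about 2.5 N per mm. One more mm, then hold.

Emit:
drive_tool --pt "255 0.05 0 0 0 0 0" --pt "255 0.1 0 0 0 0 0" --pt "255 0.12 0 0 0 0 0" --pt "255 0.12 0 0 0 0 0" --pt "255 0.12 0 0 0 0 0"

```text
t: 18.7
tcp_pos: [0.6123, -0.015, 0.0393]
tool_rot: [0.667, 0.745, -0.002, 0.004]
force: [-1.1, -15.5, 3.0]
finger_gap: 0.262
```

Emit:
drive_tool --pt "255 0 0 0 0 0 0" --pt "255 0 0 0 0 0 0" --pt "255 0 0 0 0 0 0" --pt "255 0 0 0 0 0 0" --pt "255 0 0 0 0 0 0" --pt "255 0 0 0 0 0 0" --pt "255 0 0 0 0 0 0" --pt "255 0 0 0 0 0 0" --pt "255 0 0 0 0 0 0" --pt "255 0 0 0 0 0 0"

```text
t: 19.7
tcp_pos: [0.6123, -0.015, 0.0393]
tool_rot: [0.667, 0.745, -0.002, 0.004]
force: [-0.1, -14.3, 2.2]
finger_gap: 0.26
```

```bash
python3 -c "
from h import *
where()"
```

```text
t 19.7 xy_s -0.1258 -0.0002 z 0.0393 push 14.17 lat 1.66 fz 2.24 [-2.46  0.26  0.17]
```

The push held at 14–15 N for over a second against the solid stop. Withdrawing straight back now.

Emit:
drive_tool --pt "255 -0.4 0 0 0 0 0" --pt "255 -1 0 0 0 0 0" --pt "255 -2 0 -0.2 0 0 0" --pt "255 -4 0 -0.3 0 0 0" --pt "255 -7 0 -0.3 0 0 0" --pt "255 -10 0 -0.3 0 0 0" --pt "255 -13 0 -0.5 0 0 0" --pt "255 -16 0 -2 0 0 0" --pt "255 -20 0 -4 0 0 0" --pt "255 -24 0 -6 0 0 0" --pt "255 -27 0 -7 0 0 0" --pt "255 -29 0 -7 0 0 0" --pt "255 -29 0 -7 0 0 0" --pt "255 -29 0 -7 0 0 0"

```text
t: 21.1
tcp_pos: [0.6405, -0.2967, 0.1063]
tool_rot: [0.668, 0.744, 0.0, -0.002]
force: [0.2, 0.2, -2.6]
finger_gap: 0.261
```

```bash
python3 - <<'E'
from h import *
where()
C=lambda u,v:(190+u/3,165+v/3)
for n,(u,v),z in [('teal tail',C(310,135),0),('teal nose',C(440,35),0.0),('spatula blade',C(290,165),0)]: print(n,pt('scene0.png',u,v,z).round(3))
print('spoon',pt('w1.png',487/1.25,292/1.25,.0).round(3),pt('w1.png',510/1.25,292/1.25,.0).round(3),'blade',pt('w1.png',323/1.25,35/1.25,0).round(3))
print(rel((.49,-.29,.10),1.6-np.pi/2),rel((.49,-.29,.0235),1.6-np.pi/2))
snap('scene','s6.png')
cv2.imwrite('pics/m7.png',cv2.resize(cv2.imread('pics/s6.png')[100:330,200:500],(780,598),interpolation=cv2.INTER_CUBIC))
E
```

```text
t 21.1 xy_s -0.4088 0.0019 z 0.1063 push -0.19 lat -0.25 fz -2.57 [-0.07 -0.05  0.01]
teal tail [ 0.374 -0.042  0.   ]
teal nose [0.359 0.157 0.   ]
spatula blade [ 0.39  -0.085  0.   ]
spoon [ 0.545 -0.436  0.   ] [ 0.569 -0.437  0.   ] blade [ 0.396 -0.179  0.   ]
([2.27, -14.89, 0.68], [-0.003, -0.004, 0.077]) ([2.24, -14.87, 8.33], [-0.003, -0.004, 0.077])
```

View pics/m7.png

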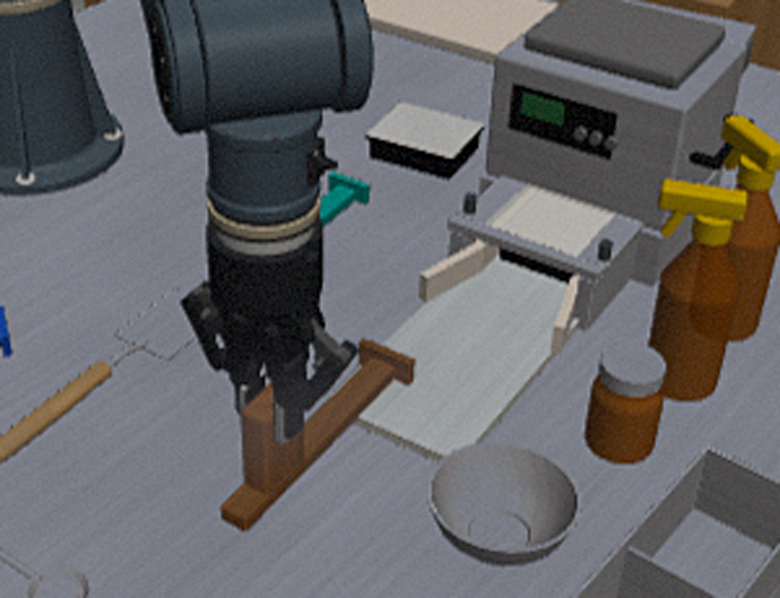

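The tray sits straight in the tunnel (its rear face shows at (537,265)), the stick is clear of the deck, and no bystander has moved. I'll lay the stick at (0.49, −0.29), which is bare counter.

Emit:
drive_tool --pt "255 0.5 -3 -1 0 0 0.02" --pt "255 1 -7 -1 0 0 0.04" --pt "255 2 -11 0 0 0 0.07" --pt "255 2.2 -14.9 0.7 0 0 0.077" --pt "255 2.2 -14.9 3 0 0 0.077" --pt "255 2.2 -14.9 5.5 0 0 0.077" --pt "255 2.2 -14.9 7 0 0 0.077" --pt "255 2.2 -14.9 7.6 0 0 0.077" --pt "255 2.2 -14.9 8.0 0 0 0.077" --pt "255 2.2 -14.9 8.0 0 0 0.077"

```text
t: 22.15
tcp_pos: [0.4915, -0.2914, 0.0279]
tool_rot: [0.696, 0.718, 0.0, -0.0]
force: [0.3, 0.0, -2.5]
finger_gap: 0.264
```

```bash
python3 -c "
from h import *
where();print(manip.sense()['tcp_pos'])"
```

```text
t 22.15 xy_s -0.3877 0.1495 z 0.0279 push 0.01 lat -0.26 fz -2.54 [-0.04  0.03 -0.02]
[ 0.49152489 -0.2914105   0.02786593]
```

Emit:
drive_tool --pt "255 0 0 0.1 0 0 0" --pt "255 0 0 0.2 0 0 0" --pt "255 0 0 0.3 0 0 0" --pt "255 0 0 0.4 0 0 0" --pt "255 0 0 0.45 0 0 0" --pt "255 0 0 0.45 0 0 0"

```text
t: 22.75
tcp_pos: [0.4913, -0.2923, 0.0235]
tool_rot: [0.696, 0.718, 0.0, -0.0]
force: [-0.4, 0.1, -2.6]
finger_gap: 0.264
```

Emit:
drive_tool --pt "255 0 0 0.05 0 0 0" --pt "255 0 0 0.1 0 0 0" --pt "255 0 0 0.1 0 0 0"

```text
t: 23.05
tcp_pos: [0.4914, -0.2924, 0.023]
tool_rot: [0.696, 0.718, -0.0, 0.0]
force: [-1.0, 1.2, 3.7]
finger_gap: 0.261
```

Emit:
drive_tool --pt "200 0 0 0 0 0 0" --pt "150 0 0 0 0 0 0" --pt "90 0 0 0 0 0 0" --pt "90 0 0 0 0 0 0" --pt "70 0 0 0 0 0 0" --pt "70 0 0 0 0 0 0" --pt "70 0 0 -0.5 0 0 0" --pt "70 0 0 -2 0 0 0" --pt "70 0 0 -4 0 0 0" --pt "70 0 0 -7 0 0 0" --pt "70 0 0 -11 0 0 0" --pt "70 0 0 -15 0 0 0" --pt "70 0 0 -19 0 0 0" --pt "70 0 0 -22 0 0 0" --pt "70 0 0 -22 0 0 0" --pt "70 0 0 -22 0 0 0"

```text
t: 24.65
tcp_pos: [0.4913, -0.2922, 0.2432]
tool_rot: [0.696, 0.718, 0.0, 0.001]
force: [-0.3, -0.0, 0.1]
finger_gap: 0.723
```

```bash
python3 - <<'E'
from h import *
where()
snap('wrist','w8.png');snap('scene','s8.png')
a=cv2.imread('pics/w8.png');b=cv2.imread('pics/s8.png')[150:320,220:420]
cv2.imwrite('pics/m8.png',np.vstack([cv2.resize(a,(480,300)),cv2.resize(b,(480,300) if 0 else (480,300))]))
E
```

```text
t 24.65 xy_s -0.3884 0.1498 z 0.2432 push 0.0 lat 0.34 fz 0.11 [ 0.05 -0.01 -0.01]
```

View pics/m8.png

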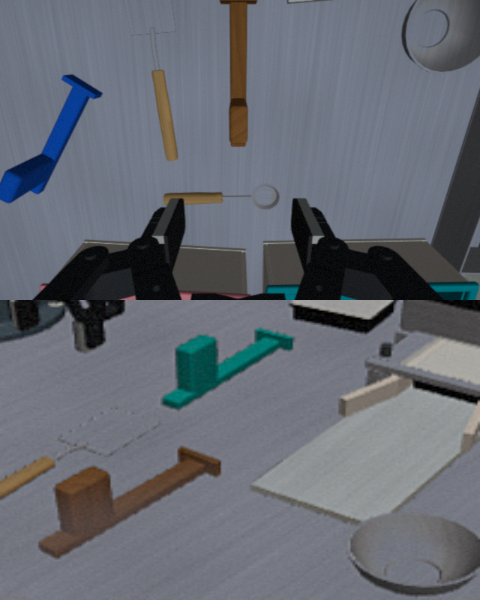

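The stick lies flat on bare counter and the gripper is clear. Handing in.

```bash
python3 -c "
from station import manip
print(manip.sign_off())"
```

```text
the job is handed in; nothing more can be done
None
```

I picked up the wooden stick by its grip and used it to push the tray through the guides, under the guard and onto the end stop. I then drew the stick out, laid it flat on bare counter at about (0.49, −0.29), and handed the job in at about 25 s.

- **End stop:** The force sat near 6 N for about 6 mm of travel, then went solid. I held a 14–15.5 N push there for over a second. The highest reading was 15.5 N, though force was only read at the end of each move.
- **Final pictures:** The tray sits straight in the tunnel, with the stick flat, the gripper clear and no bystander visibly moved.
- **Disagreement:** By my calibration the tray ended about 91 mm behind the mouth, above the required 88 mm. A fully pushed-in stop should put it at 96 mm or more, so my scale is about 5 mm out. I relied on the feel of the stop instead, because its travel could not be seen directly.

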